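Tip the tin pan into the bin

ROBOT

A 6-joint arm with a two-finger parallel gripper is mounted at the origin on the work surface. World frame = base frame: x ahead of the robot, y to its left, z up, the work surface at z = 0. Lengths are in m, angles in rad, forces in N, time in s.
With the tool pointing down it reaches from about 0.35 to 0.975 m from the base axis. Payload 7.1 kg.
Tool frame: the origin (TCP) lies on the centre line of the jaws, within the pads' length; the fingertips stand 8 mm ahead of it and the grasp point (between the pads) lies 11 mm behind it (ctrl.tip_extent is the distance from the TCP to the fingertips, in m); z points along the fingers, y is the line along which they close (so a half turn about z gives the same grasp; the last joint's range is limited). The gripper opens to 88 mm and grips with 3 to 60 N. Pads are 20 mm wide; open, the fingers measure 115 mm over their backs; the gripper's body (75 mm by 178 mm) begins 61 mm behind the grasp point.
Start: joints at [-1.352, 0.423, 1.63, -0, 1.089, -0.019], TCP at [0.147, -0.607, 0.231] pointing down, gripper open.
Joint ranges: [-3, 3], [-0.9, 2.11], [0.09, 2.58], [-1.31, 4.45], [0.11, 2.69], [-2.54, 2.54]. Speed limits (rad/s): [2.39, 2.39, 3.01, 3.14, 3.14, 3.14].

INTERFACE

Orientations are given as a 3x3 rotation matrix whose columns are the frame's x, y, z axes.
In Python, from plant import ctrl gives the robot as it stands.
- The arm moves only by the tool tcp_steps, called after "Call:" as a command line: name --argument value ..., lists and objects as JSON in quotes. Schema: {"type":"object","properties":{"increments":{"type":"array","items":{"type":"object","properties":{"tx":{"type":"number"},"ty":{"type":"number"},"tz":{"type":"number"},"yaw":{"type":"number"}},"additionalProperties":false},"minItems":1,"maxItems":20},"aperture":{"type":"number"},"only":{"type":"string"},"quiet":{"type":"boolean"},"lines":{"type":"string"}},"required":["increments"],"additionalProperties":false}. increments is a list of rows, 1 to 20 of them, each an object with the fields tx, ty, tz (the shift in m), yaw (a turn about the tool's z in rad); a field left out counts as zero; each row is the pose to reach, as a shift and turn from the pose commanded when the call began, along the tool's axes at that moment; what a row does not reach only later rows make up. A row lasts 1/12 s, in which the tool goes at most 0.0417 m and 0.125 rad, less where a joint would pass 70% of its speed; a pose out of reach is approached as far as the arm can. aperture is the opening from 0.0 (shut) to 1.0 (fully open), set as the call begins (left out keeps the last). The fingers move at their own pace and stop on an object; the grip force is fixed at half the most. Time passes only in rows, so rows that do not move let the fingers close. The tool returns the time, the measured TCP pose, the force, the opening and the grip force at its end. only (a regular expression) keeps the lines of the reply that match it, lines (a string "A,B") keeps lines A to B, and quiet returns only ok. Input that does not fit is refused with a message, and nothing moves.
- ctrl.get_state(): the state, without advancing time (a new reading comes with each control period).
- ctrl.snapshot(name): name is "scene" or "top" or "wrist"; returns the picture (420x560x3 uint8, red, green, blue); there is no depth.
- ctrl.camera_info(name): a dict with "fovy" (degrees; the focal length in pixels is half the picture's height over the tangent of half this angle, whatever the lens; pixels are square), "cx", "cy" (the principal point, pixels), "dist_coeffs" ([k1, k2, p1, p2, k3] as OpenCV has them; the pictures are not rectified), "rvec" (rotation vector, rad) and "tvec" (3), from world to camera coordinates, as OpenCV has them. Camera axes: x right, y down, z forward; pixel columns grow to the right and rows downward; lengths in m; the calibration is good to about 2 mm. A picture is of the moment at which its call begins: read the wrist's pose just before it. camera_info takes no time and is no camera call; for the wrist camera it gives the pose at the moment of the call.
- ctrl.sign_off(): hands the job in; it is judged then, once.
The state is a dict: "t": time; "joint_positions": joint angles; "qvel": joint speeds; "effort": joint torques, N m; "tool_pos": TCP position; "eef_rot": TCP orientation; "contact_force": force on the tool from outside, world axes, zero at the start; "ft_torque": the same for the moment, N m; "finger_gap": opening from 0.0 (shut) to 1.0 (fully open); "finger_force": force on a finger pad.
Only numpy, scipy, OpenCV 4.12 (cv2) and the standard library are available. Lean on these libraries where they do the work, as an engineer would, in place of code of your own. Each camera call takes 0.05 s, during which the arm holds its last target. There are 200 camera calls.

TASK

Press the green key fully down so that the red one pops up and the orange shutter draws back, slide the blue bin home against the tipping stand under the pouring end, then tip the cradle by its red lever until all three tins have poured into the bin, and swing the cradle back level. Press the key before you tip; do not touch the tins, and leave the bottle, the tape roll and the timer where they stand.

Things in the scene. Friction and masses are not known exactly. Their poses are not given: they have to be found in the camera images.
- axle (a point): Middle of the axle of the fixed grey tipping stand, 180 mm above the table. Axes: x level, the pouring direction; y along the axle; z up. Red lever on the -y side. Two uprights at y = +-82 mm (200 mm high); feet x -145 to +20, y +-97 mm; a cross bar 30 mm high ends at x = +20 mm, where a bin pushed towards -x stops.
- cradle (a joint): Cradle's tilt about the axle's y axis (rad): 0 level, rising to a stop at 1.5 as it tips towards the axle's +x. Stiff, stays where left; 3 to 8 N at the lever bar. Past about 1 rad it empties; tins fall 20 to 120 mm beyond the axle.
- pan_mid (a point): Middle of the floor of the cradle's aluminium pan (150 x 130 mm, walls 45 high, open at the pouring end, axle x = +70 mm), moving with it: when level, 5 mm behind and 16 mm above the axle.
- shutter (a joint): The stand's orange shutter tray (130 x 138 mm, 84 mm above the table, front lip to 106 mm): 0 = out over the bin's place, reaching to axle x = +130 mm, where it would catch the tins; 0.12 = drawn back under the pan. Only the keys drive it.
- lever_bar (a point): Middle of the lever's red grip bar, 18 mm thick, along the axle's y axis, free for 31 mm towards the stand and 37 mm outwards; a 14 mm steel arm joins its stand-side end to the axle. At tilt t it is at x = 120 sin(t - 0.75), y = -138, z = 120 cos(t - 0.75) mm from the axle.
- bank: Fixed grey key bank, 85 (x) x 130 (y) x 33 mm, with two 36 mm square keys side by side along its y axis: red at y = +28, green at -28 mm. Origin under its middle. The keys interlock: pressing one right down makes the latched one pop up, and the pressed one stays down.
- key_green_top (a point): Centre of the top of the green key (48 mm above the table when up, 38 when down). Latched down it has drawn the orange shutter back.
- key_green (a joint): How far the green key is pressed (m): 0 = up, 0.010 = fully down. 2 to 6 N to press.
- key_red (a joint): How far the red key is pressed (m): 0.010 = down, as at the start, with the shutter out; 0 = up.
- bin: Loose blue open bin, 180 (x) x 170 (y) x 70 mm high, walls 5 mm, 0.4 kg; origin under its middle, z up. At the start it stands 90 to 135 mm out from the stand's cross bar, askew and a little to one side. Pushed home square against the cross bar its middle is 110 mm from the axle; it catches everything there if it is within about 15 mm sideways.
- bottle: Bystander: white round bottle, 60 mm diameter, 170 high, origin under its middle, loose.
- tape: Bystander: roll of tape lying flat, 100 mm diameter, 48 high, origin under its middle, loose.
- timer: Bystander: white bench timer, 35 x 90 x 75 mm high, origin under its middle, loose.
- tin1: Origin: middle of the underside of one of three closed metal tins, 38 x 95 x 24 mm, 50 to 120 g, lying across the pan's floor at the start.
- tin2: Origin: middle of the underside of one of three closed metal tins, 38 x 95 x 24 mm, 50 to 120 g, lying across the pan's floor at the start.
- tin3: Origin: middle of the underside of one of three closed metal tins, 38 x 95 x 24 mm, 50 to 120 g, lying across the pan's floor at the start.

How it is judged:
On the way, in this order (a step that is already met when the one before it is completed fails the run):
1. the green key is latched down while the cradle is still level (value of joint key_green above 0.008 m and value of joint cradle below 0.15 rad), for 0.2 s.
2. the cradle is tipped over by more than 1 rad (value of joint cradle above 1 rad), for 0.1 s.
At the end, for the whole second after the job is handed in: All three tins lie in the bin, between its walls (they may be piled on one another, a little over the rim); the bin stands upright and still on the table against the stand, within 25 mm of fully home; the cradle is back within 0.15 rad of level; the green key is still down and the red one up (all of step 1 and x of tin1 in the frame of bin between -0.09 and 0.09 m and y of tin1 in the frame of bin between -0.085 and 0.085 m and z of tin1 in the frame of bin between 0 and 0.095 m and x of tin2 in the frame of bin between -0.09 and 0.09 m and y of tin2 in the frame of bin between -0.085 and 0.085 m and z of tin2 in the frame of bin between 0 and 0.095 m and x of tin3 in the frame of bin between -0.09 and 0.09 m and y of tin3 in the frame of bin between -0.085 and 0.085 m and z of tin3 in the frame of bin between 0 and 0.095 m and angle between bin's own z axis and vertical below 0.1 rad and height (world z) of bin below 0.01 m and linear speed of bin below 0.02 m/s and value of joint key_red below 0.002 m and x of bin in the frame of axle below 0.135 m); the robot touches nothing.
It fails at once if the robot touches a tin (contact force between any of the fingers, the arm and tin1 above 0.5 N or contact force between any of the fingers, the arm and tin2 above 0.5 N or contact force between any of the fingers, the arm and tin3 above 0.5 N).
It fails at once if a bystander is moved by more than 30 mm or tipped (distance of any of bottle, tape, timer from where it was at the start of the episode above 0.03 m or angle between any of bottle, tape, timer's own z axis and vertical above 0.3 rad).
It also fails if it takes over 61 s, if anything falls off the work surface, if the arm or the gripper's body presses on something with over 40 N, if the wrist force passes 120 N, or if a joint passes its speed limit or range.

## Working session

There is one attempt and no reset: what is moved stays moved. The work goes in short steps, Python scripts to look and compute and a tool call to move; the robot and the scene stay as the last step left them, time stands still between calls to the robot, and variables do not carry over. Pictures are saved under pics/ and viewed, at most 10 in all, crops included, and the job is handed in when it is done.

```bash
ls; mkdir -p pics
```

Run:
```python
from plant import ctrl
import cv2
for n in("scene","top"):
    cv2.imwrite(f"pics/{n}0.png",ctrl.snapshot(n)[:,:,::-1])
    print(n,ctrl.camera_info(n))
s=ctrl.get_state();print(s["t"],s["tool_pos"],s["eef_rot"],ctrl.tip_extent)
```

```text
pics
plant.py
scene {'fovy': 46.396503711332656, 'cx': 279.2133006422896, 'cy': 209.01004731472432, 'dist_coeffs': array([-0.09803883,  0.        ,  0.        ,  0.        ,  0.        ]), 'rvec': array([ 2.10127382,  1.52471784, -0.47141219]), 'tvec': array([-0.1202477 , -0.39711656,  1.76539453])}
top {'fovy': 55.96556709954829, 'cx': 278.59436602230915, 'cy': 208.52411404256551, 'dist_coeffs': array([-0.02858866,  0.        ,  0.        ,  0.        ,  0.        ]), 'rvec': array([ 2.14775319, -2.17570784,  0.17833018]), 'tvec': array([-0.10127624,  0.66014522,  1.06548239])}
0.1 [ 0.14713529 -0.60691082  0.22997397] [[ 9.71846461e-01  2.35614812e-01 -3.40348860e-04]
 [ 2.35615058e-01 -9.71845494e-01  1.37115729e-03]
 [-7.70153860e-06 -1.41274568e-03 -9.99999002e-01]] 0.008
```

View pics/scene0.png

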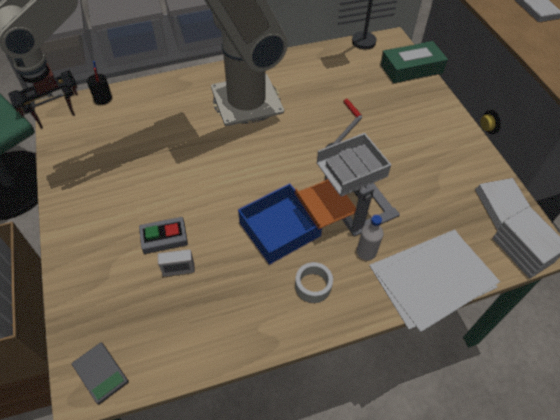

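View pics/top0.png

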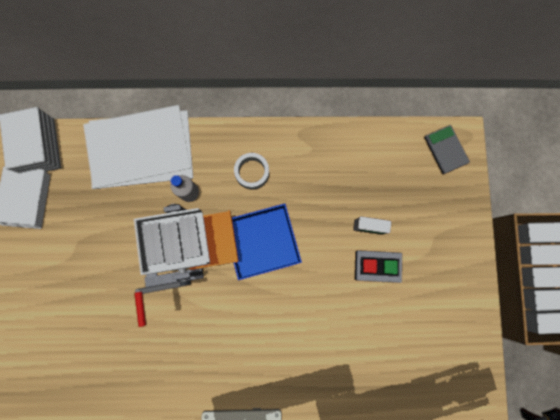

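The scene view shows the bin (280,222), orange shutter (325,200), pan (353,163), red lever (352,107), keys (152,232)/(172,230), timer (176,262), tape (314,281) and bottle (371,238). In the top view the lever is at (140,309), pan (172,242), shutter (222,240), bin (265,241), keys green (391,267) and red (370,266). The pouring direction is about world -y.

Create h.py:
```python
import cv2, numpy as np
def cam(ci):
    f=210/np.tan(np.radians(ci["fovy"])/2)
    return np.array([[f,0,ci["cx"]],[0,f,ci["cy"]],[0,0,1.]]),ci["dist_coeffs"],cv2.Rodrigues(np.array(ci["rvec"]))[0],np.array(ci["tvec"])
def rays(ci,px):
    K,d,R,t=cam(ci)
    u=cv2.undistortPoints(np.array(px,float).reshape(-1,1,2),K,d).reshape(-1,2)
    D=np.c_[u,np.ones(len(u))]@R
    return -R.T@t, D/np.linalg.norm(D,axis=1)[:,None]
def plane(ci,px,z):
    o,D=rays(ci,px); return o+D*((z-o[2])/D[:,2])[:,None]
def tri(c1,p1,c2,p2):
    A=np.zeros((3,3));b=np.zeros(3);L=[]
    for c,p in((c1,p1),(c2,p2)):
        o,D=rays(c,[p]);M=np.eye(3)-np.outer(D[0],D[0]);A+=M;b+=M@o;L.append((o,M))
    X=np.linalg.solve(A,b);return X,[np.linalg.norm(M@(X-o))for o,M in L]
def blobs(img,col,amin=30):
    h=cv2.cvtColor(img,cv2.COLOR_RGB2HSV);H,S,V=[h[...,i].astype(int)for i in range(3)]
    m={"red":((H<5)|(H>174))&(S>170)&(V>90),"green":(H>50)&(H<85)&(S>120)&(V>50),"blue":(H>105)&(H<130)&(S>140)&(V>40),
       "orange":(H>5)&(H<14)&(S>180)&(V>90)}[col]
    cs,_=cv2.findContours(m.astype(np.uint8),cv2.RETR_EXTERNAL,cv2.CHAIN_APPROX_NONE)
    return sorted([c for c in cs if cv2.contourArea(c)>amin],key=cv2.contourArea,reverse=True)
def cen(c):
    m=cv2.moments(c);return m["m10"]/m["m00"],m["m01"]/m["m00"]
```

Run:
```python
from h import *
from plant import ctrl
np.set_printoptions(precision=4,suppress=True)
I={n:cv2.imread(f"pics/{n}0.png")[:,:,::-1].copy() for n in("scene","top")}
C={n:ctrl.camera_info(n) for n in I}
for col in("red","green","blue","orange"):
    for n in I:
        for c in blobs(I[n],col):
            r=cv2.minAreaRect(c);print(col,n,np.round(cen(c),1),cv2.contourArea(c),np.round(cv2.boxPoints(r),1).tolist())
for n in I: print(n,plane(C[n],[[0,0]],0), rays(C[n],[[1,1]])[0])
b=[cv2.resize(I["top"][130:340,120:310],None,fx=3,fy=3,interpolation=cv2.INTER_CUBIC)]
cv2.imwrite("pics/topcrop.png",cv2.resize(I["top"][140:340,110:310],(600,600),interpolation=cv2.INTER_CUBIC)[:,:,::-1])
cv2.imwrite("pics/scenecrop.png",cv2.resize(I["scene"][90:300,220:430],(600,600),interpolation=cv2.INTER_CUBIC)[:,:,::-1])
```

```text
red scene [171.3 229.3] 106.5 [[164.39999389648438, 225.3000030517578], [176.6999969482422, 223.1999969482422], [178.39999389648438, 233.3000030517578], [166.10000610351562, 235.3000030517578]]
red scene [351.6 107.5] 60.0 [[343.6000061035156, 101.19999694824219], [346.6000061035156, 98.69999694824219], [359.3999938964844, 113.5999984741211], [356.3999938964844, 116.19999694824219]]
red top [139.7 308.7] 179.0 [[134.5, 292.70001220703125], [140.89999389648438, 291.8999938964844], [145.0, 324.79998779296875], [138.60000610351562, 325.6000061035156]]
red top [369.7 265.5] 160.0 [[363.0, 259.0], [376.0, 259.0], [376.0, 272.0], [363.0, 272.0]]
green scene [151.4 232. ] 102.5 [[143.89999389648438, 228.39999389648438], [157.1999969482422, 226.10000610351562], [158.8000030517578, 235.5], [145.5, 237.8000030517578]]
green top [390.5 266.5] 168.0 [[384.0, 260.0], [397.0, 260.0], [397.0, 274.0], [384.0, 274.0]]
green top [441.  134.7] 114.0 [[430.1000061035156, 135.89999389648438], [449.1000061035156, 127.0], [452.20001220703125, 133.5], [433.1000061035156, 142.39999389648438]]
blue scene [277.8 223.5] 3462.0 [[234.60000610351562, 212.5], [291.0, 180.3000030517578], [321.5, 233.60000610351562], [265.0, 265.79998779296875]]
blue scene [376.1 219.9] 57.5 [[372.0, 216.0], [380.0, 216.0], [380.0, 224.0], [372.0, 224.0]]
blue top [264.2 241.5] 3439.0 [[222.10000610351562, 220.0], [284.29998779296875, 202.89999389648438], [300.5, 261.8999938964844], [238.3000030517578, 279.0]]
blue top [176.4 180.6] 70.5 [[171.0, 176.0], [181.0, 176.0], [181.0, 185.0], [171.0, 185.0]]
orange top [210.9 239.9] 269.5 [[204.3000030517578, 216.39999389648438], [211.89999389648438, 215.5], [217.60000610351562, 263.3999938964844], [210.0, 264.3999938964844]]
scene [[-1.0328 -0.903   0.    ]] [ 1.3093 -0.3207  1.2131]
top [[1.346 0.767 0.   ]] [ 0.5055 -0.0796  1.1487]
```

View pics/topcrop.png

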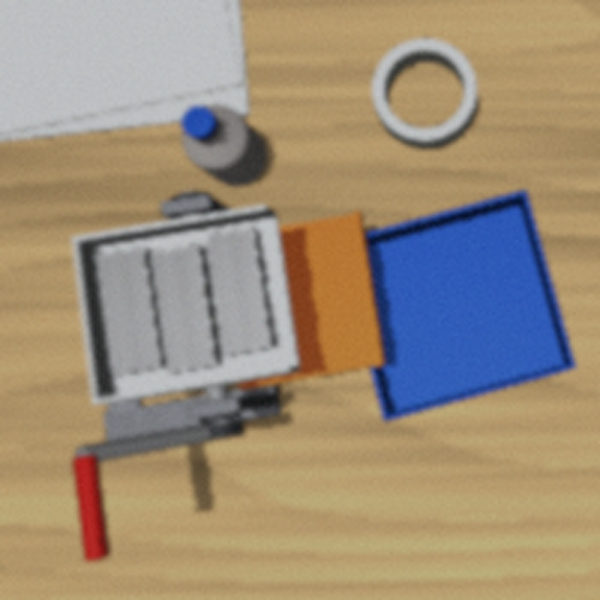

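View pics/scenecrop.png

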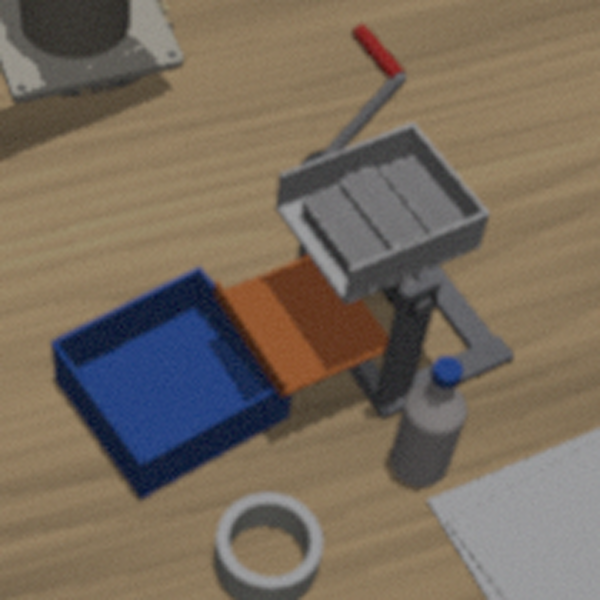

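Crops: in the top crop (x3, offset 110,140) the bin rim corners are (527,192), (575,367), (386,419), and pan rim corners (73,238), (97,403), (265,207), (298,372). The scene crop (x2.857, offset 220,90) shows the same bin corners at (142,462), (55,345), (200,270). The shutter overhangs the bin's near edge.

Run:
```python
from h import *
from plant import ctrl
np.set_printoptions(precision=4,suppress=True)
I={n:cv2.imread(f"pics/{n}0.png")[:,:,::-1].copy() for n in("scene","top")}
C={n:ctrl.camera_info(n) for n in I};S,T=C["scene"],C["top"]
cs=lambda n,col:[cen(c) for c in blobs(I[n],col)]
P={}
for nm,s,t in(("lever",(351.6,107.5),(139.7,308.7)),("redkey",(171.3,229.3),(369.7,265.5)),("greenkey",(151.4,232),(390.5,266.5)),("cap",(376.1,219.9),(176.4,180.6))):
    print(nm,*tri(S,s,T,t))
sc=lambda p:(220+p[0]/2.857,90+p[1]/2.857); tc=lambda p:(110+p[0]/3,140+p[1]/3)
for nm,s,t in(("A",(142,462),(527,192)),("B",(55,345),(575,367)),("C",(200,270),(386,419)),
  ("panBL",(415,127),(97,403)),("panTL",(486,213),(73,238)),("panBR",(280,180),(296,372)),("panTR",(348,278),(266,207)),("shA",(287,393),(360,213)),("shB",(217,288),(384,364))):
    print(nm,*tri(S,sc(s),T,tc(t)))
print("bin top plane",plane(T,[tc(p) for p in((527,192),(575,367),(386,419))],.07))
c=max(blobs(I["top"],"blue"),key=cv2.contourArea)
print("tape",plane(T,[tc((425,92))],.048),"timer",plane(T,[(373,225)],.075),"gk",plane(T,[(390.5,266.5)],.048),"rk",plane(T,[(369.7,265.5)],.038))
lb=np.array([(137.7,292.3),(141.8,325.2)]);print("leverends",plane(T,lb,.268+.005))
```

```text
lever [0.4127 0.1994 0.2713] [np.float64(4.873138957769288e-05), np.float64(4.8731389577848095e-05)]
redkey [ 0.496  -0.3634  0.0364] [np.float64(0.0002824628844164529), np.float64(0.0002824628844164884)]
greenkey [ 0.4924 -0.4196  0.0437] [np.float64(0.0007887812712446997), np.float64(0.0007887812712446652)]
cap [0.7173 0.1522 0.1625] [np.float64(0.0009822592527931398), np.float64(0.0009822592527931502)]
A [ 0.6693 -0.1258  0.068 ] [np.float64(0.0033301553958961605), np.float64(0.0033301553958962186)]
B [ 0.5087 -0.1669  0.0608] [np.float64(0.0036202396445785393), np.float64(0.0036202396445785367)]
C [0.4643 0.0039 0.062 ] [np.float64(0.0024477066277653887), np.float64(0.0024477066277653905)]
panBL [0.4859 0.2113 0.2317] [np.float64(0.0030915357931250343), np.float64(0.0030915357931249996)]
panTL [0.6109 0.2289 0.2379] [np.float64(0.0003235231852974777), np.float64(0.00032352318529743293)]
panBR [0.5077 0.0617 0.2286] [np.float64(0.003960783828982051), np.float64(0.0039607838289820755)]
panTR [0.6347 0.0827 0.2269] [np.float64(2.667301096369444e-05), np.float64(2.66730109636606e-05)]
shA [0.6492 0.0266 0.0858] [np.float64(0.0037986475846835347), np.float64(0.0037986475846835672)]
shB [0.5135 0.0037 0.0923] [np.float64(0.002853168027768587), np.float64(0.0028531680277686165)]
bin top plane [[ 0.668  -0.1289  0.07  ]
 [ 0.5076 -0.1696  0.07  ]
 [ 0.4639  0.0009  0.07  ]]
tape [[ 0.7683 -0.0347  0.048 ]] timer [[ 0.6063 -0.368   0.075 ]] gk [[ 0.4922 -0.419   0.048 ]] rk [[ 0.4959 -0.3632  0.038 ]]
leverends [[0.4477 0.2041 0.273 ]
 [0.3782 0.1934 0.273 ]]
```

Call:
tcp_steps --increments '[{"tx": 0.1,"ty": -0.03},{"tx": 0.38,"ty": -0.101,"tz": 0.1},{"tx": 0.38,"ty": -0.101,"tz": 0.145},{"tx": 0.38,"ty": -0.101,"tz": 0.145},{"tx": 0.38,"ty": -0.101,"tz": 0.145},{"tx": 0.38,"ty": -0.101,"tz": 0.145},{"tx": 0.38,"ty": -0.101,"tz": 0.145},{"tx": 0.38,"ty": -0.101,"tz": 0.145},{"tx": 0.38,"ty": -0.101,"tz": 0.145},{"tx": 0.38,"ty": -0.101,"tz": 0.145},{"tx": 0.38,"ty": -0.101,"tz": 0.145},{"tx": 0.38,"ty": -0.101,"tz": 0.145},{"tx": 0.38,"ty": -0.101,"tz": 0.145},{"tx": 0.38,"ty": -0.101,"tz": 0.145}]' --aperture 0.0

```text
t: 1.27
tool_pos: [0.4918, -0.4206, 0.0861]
eef_rot: [[0.972, 0.235, -0.0], [0.235, -0.972, -0.0], [-0.0, 0.0, -1.0]]
contact_force: [-0.1, -0.5, 0.2]
finger_gap: 0.009
finger_force: 0.0
```

Call:
tcp_steps --increments '[{"tz": 0.02},{"tz": 0.03},{"tz": 0.034},{"tz": 0.038},{"tz": 0.041},{"tz": 0.042},{"tz": 0.042},{"tz": 0.042}]'

```text
t: 1.93
tool_pos: [0.4919, -0.4204, 0.0463]
eef_rot: [[0.972, 0.235, -0.001], [0.235, -0.972, -0.0], [-0.001, 0.0, -1.0]]
contact_force: [-8.6, 3.4, 18.6]
finger_gap: 0.002
finger_force: 9.8
```

Call:
tcp_steps --increments '[{"tz": -0.03},{"tz": -0.07},{"tx": -0.03,"ty": -0.03,"tz": -0.11},{"tx": -0.06,"ty": -0.06,"tz": -0.11},{"tx": -0.07,"ty": -0.08,"tz": -0.11},{"tx": -0.07,"ty": -0.08,"tz": -0.11}]' --aperture 1.0

```text
t: 2.43
tool_pos: [0.4003, -0.3541, 0.1541]
eef_rot: [[0.972, 0.235, -0.004], [0.235, -0.972, 0.004], [-0.003, -0.005, -1.0]]
contact_force: [-0.3, 0.4, -0.9]
finger_gap: 0.42
finger_force: 0.0
```

Run:
```python
from plant import ctrl
import cv2
for n in("scene","top"): cv2.imwrite(f"pics/{n}1.png",ctrl.snapshot(n)[:,:,::-1])
a=cv2.imread("pics/top1.png")[150:350,120:420];cv2.imwrite("pics/top1c.png",cv2.resize(a,(780,520),interpolation=cv2.INTER_CUBIC))
```

```text
(no output)
```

View pics/top1c.png

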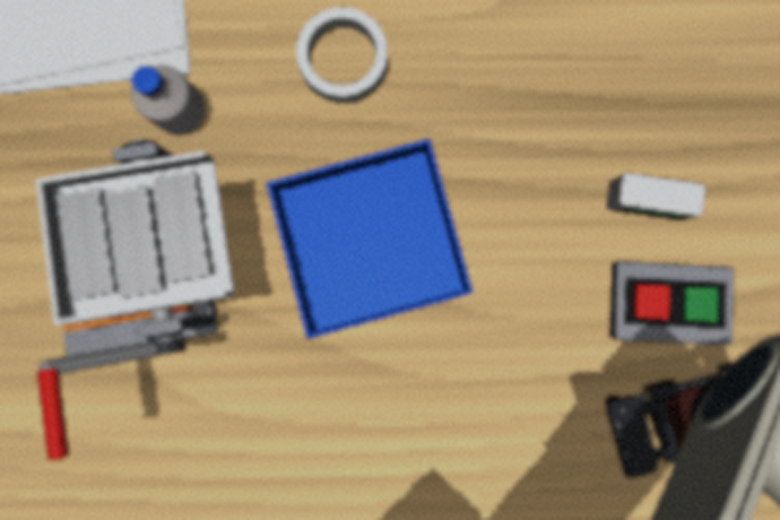

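The crop shows the shutter drawn back and the bin fully clear, with rim corners (268,184), (430,141), (470,293) and (308,337). The fingers at (650,430) are clear of the bank. I'll measure the bin rim now.

Run:
```python
from h import *
from plant import ctrl
np.set_printoptions(precision=4,suppress=True)
I={n:cv2.imread(f"pics/{n}1.png")[:,:,::-1].copy() for n in("scene","top")}
T=ctrl.camera_info("top");S=ctrl.camera_info("scene")
c=blobs(I["top"],"blue")[0]
w=plane(T,c.reshape(-1,2).astype(float),.07)[:,:2]
r=cv2.minAreaRect((w*1000).astype(np.float32));b=cv2.boxPoints(r)/1000;print(r,"\n",b)
e=(b-b.mean(0))
red=[(round(cen(c)[0],1),round(cen(c)[1],1)) for n in I for c in blobs(I[n],"red")];print(red)
th=.155;ax=np.array([np.sin(th),-np.cos(th)]);ay=np.array([np.cos(th),np.sin(th)]);A=np.array([.5612,.1412])
m=b.mean(0);print("bin in axle",(m-A)@ax,(m-A)@ay)
i=np.argsort(b@ax)[-2:];far=b[i].mean(0);d=(far-m)/np.linalg.norm(far-m);print("far mid",far,"binx",d,"ang",np.arctan2(d[0],-d[1]))
home=A+ax*.112
g=m+d*.0875;gh=home+ax*.0875
s=ctrl.get_state();R=s["eef_rot"];p=s["tool_pos"]
print("grip",g,"tool",R.T@(np.r_[g,.15]-p),"turn tool ang",np.arctan2(R[0,1],-R[1,1]),"home",gh)
```

```text
((567.1133422851562, -61.41697692871094), (165.140625, 174.3058319091797), 14.622248649597168) 
 [[ 0.4652  0.0021]
 [ 0.5092 -0.1666]
 [ 0.669  -0.1249]
 [ 0.625   0.0438]]
[(170.9, 227.8), (351.7, 107.6), (139.7, 308.9), (370.5, 265.5)]
bin in axle 0.2011008144522974 -0.025437581464267185
far mid [ 0.5891 -0.1457] binx [ 0.2524 -0.9676] ang 0.25520638
grip [ 0.5892 -0.1461] tool [ 0.2287 -0.1631  0.0046] turn tool ang 0.23719569021374554 home [ 0.592  -0.0559]
```

Call:
tcp_steps --increments '[{"tx": 0.229,"ty": -0.163,"tz": 0.02,"yaw": -0.018},{"tx": 0.229,"ty": -0.163,"tz": 0.02,"yaw": -0.018},{"tx": 0.229,"ty": -0.163,"tz": 0.02,"yaw": -0.018},{"tx": 0.229,"ty": -0.163,"tz": 0.02,"yaw": -0.018},{"tx": 0.229,"ty": -0.163,"tz": 0.02,"yaw": -0.018},{"tx": 0.229,"ty": -0.163,"tz": 0.02,"yaw": -0.018},{"tx": 0.229,"ty": -0.163,"tz": 0.02,"yaw": -0.018},{"tx": 0.229,"ty": -0.163,"tz": 0.02,"yaw": -0.018},{"tx": 0.229,"ty": -0.163,"tz": 0.02,"yaw": -0.018},{"tx": 0.229,"ty": -0.163,"tz": 0.02,"yaw": -0.018}]' --aperture 1.0

```text
t: 3.37
tool_pos: [0.5904, -0.1465, 0.1333]
eef_rot: [[0.967, 0.253, -0.0], [0.253, -0.967, -0.0], [-0.0, 0.0, -1.0]]
contact_force: [0.5, -0.9, -0.5]
finger_gap: 1.005
finger_force: 0.0
```

Down .085 → z .048, then close (second call, with opening).

Call:
tcp_steps --increments '[{"tz": 0.04},{"tz": 0.07},{"tz": 0.085},{"tz": 0.085},{"tz": 0.085}]'

```text
t: 3.78
tool_pos: [0.5892, -0.1474, 0.0482]
eef_rot: [[0.968, 0.251, -0.002], [0.251, -0.968, 0.0], [-0.002, -0.001, -1.0]]
contact_force: [-0.1, 0.2, 0.4]
finger_gap: 0.997
finger_force: 0.0
```

Call:
tcp_steps --increments '[{},{},{},{},{},{},{},{},{},{},{},{}]' --aperture 0.0

```text
t: 4.78
tool_pos: [0.59, -0.1461, 0.0486]
eef_rot: [[0.967, 0.253, -0.0], [0.253, -0.967, 0.0], [-0.0, -0.0, -1.0]]
contact_force: [-0.1, 0.4, 0.2]
finger_gap: 0.13
finger_force: 0.0
```

Call:
tcp_steps --increments '[{},{},{},{},{}]' --aperture 0.0

```text
t: 5.2
tool_pos: [0.59, -0.146, 0.0486]
eef_rot: [[0.967, 0.253, -0.0], [0.253, -0.967, 0.0], [-0.0, -0.0, -1.0]]
contact_force: [-0.3, 0.2, -0.9]
finger_gap: 0.053
finger_force: 30.0
```

Call:
tcp_steps --increments '[{"tx": 0.004,"ty": -0.012,"yaw": 0.015},{"tx": 0.008,"ty": -0.024,"yaw": 0.03},{"tx": 0.012,"ty": -0.036,"yaw": 0.045},{"tx": 0.016,"ty": -0.048,"yaw": 0.06},{"tx": 0.02,"ty": -0.06,"yaw": 0.08},{"tx": 0.024,"ty": -0.07,"yaw": 0.1},{"tx": 0.025,"ty": -0.076,"yaw": 0.1},{"tx": 0.025,"ty": -0.08,"yaw": 0.1},{"tx": 0.025,"ty": -0.083,"yaw": 0.1},{"tx": 0.025,"ty": -0.083,"yaw": 0.1},{"tx": 0.025,"ty": -0.083,"yaw": 0.1}]'

```text
t: 6.12
tool_pos: [0.593, -0.0593, 0.0486]
eef_rot: [[0.988, 0.155, -0.0], [0.155, -0.988, 0.001], [-0.0, -0.001, -1.0]]
contact_force: [0.8, 2.3, -0.5]
finger_gap: 0.053
finger_force: 30.0
```

Call:
tcp_steps --increments '[{"ty": -0.002},{"ty": -0.004},{"ty": -0.004},{"ty": -0.004}]'

```text
t: 6.45
tool_pos: [0.5925, -0.0556, 0.0486]
eef_rot: [[0.988, 0.155, -0.0], [0.155, -0.988, 0.0], [-0.0, -0.0, -1.0]]
contact_force: [0.3, -1.3, -1.3]
finger_gap: 0.054
finger_force: 30.0
```

Call:
tcp_steps --increments '[{"ty": -0.002},{"ty": -0.003},{"ty": -0.003}]'

```text
t: 6.7
tool_pos: [0.5925, -0.0541, 0.0488]
eef_rot: [[0.988, 0.156, 0.001], [0.156, -0.988, -0.002], [0.0, 0.002, -1.0]]
contact_force: [0.5, -9.9, -3.3]
finger_gap: 0.053
finger_force: 30.0
```

Call:
tcp_steps --increments '[{"ty": 0.001},{"ty": 0.001},{"ty": 0.001},{"ty": 0.001},{"ty": 0.001},{"ty": 0.001},{"ty": 0.001},{"ty": 0.001}]' --aperture 0.4

```text
t: 7.37
tool_pos: [0.5923, -0.0535, 0.0487]
eef_rot: [[0.988, 0.155, -0.0], [0.155, -0.988, 0.0], [0.0, -0.0, -1.0]]
contact_force: [-0.5, 0.5, -0.4]
finger_gap: 0.398
finger_force: 0.0
```

Call:
tcp_steps --increments '[{"tz": -0.04},{"tz": -0.08},{"ty": 0.03,"tz": -0.11},{"tx": -0.04,"ty": 0.07,"tz": -0.14},{"tx": -0.08,"ty": 0.11,"tz": -0.16},{"tx": -0.12,"ty": 0.13,"tz": -0.18},{"tx": -0.15,"ty": 0.15,"tz": -0.18},{"tx": -0.15,"ty": 0.15,"tz": -0.18},{"tx": -0.15,"ty": 0.15,"tz": -0.18}]'

```text
t: 8.12
tool_pos: [0.4639, -0.2285, 0.2304]
eef_rot: [[0.988, 0.151, 0.0], [0.151, -0.988, -0.002], [0.0, 0.002, -1.0]]
contact_force: [-1.2, 0.6, 0.2]
finger_gap: 0.402
finger_force: 0.0
```

Run:
```python
from h import *
from plant import ctrl
np.set_printoptions(precision=4,suppress=True)
im=ctrl.snapshot("top");cv2.imwrite("pics/top2.png",im[:,:,::-1])
T=ctrl.camera_info("top")
c=blobs(im,"blue")[0]
w=plane(T,c.reshape(-1,2).astype(float),.07)[:,:2]
r=cv2.minAreaRect((w*1000).astype(np.float32));b=cv2.boxPoints(r)/1000;print(r,"\n",b)
cv2.imwrite("pics/top2c.png",cv2.resize(im[150:350,120:420],(780,520),interpolation=cv2.INTER_CUBIC)[:,:,::-1])
```

```text
((577.5616455078125, 31.961349487304688), (166.78158569335938, 178.23870849609375), 8.95879077911377) 
 [[ 0.4813  0.107 ]
 [ 0.5091 -0.0691]
 [ 0.6738 -0.0431]
 [ 0.6461  0.133 ]]
```

View pics/top2c.png

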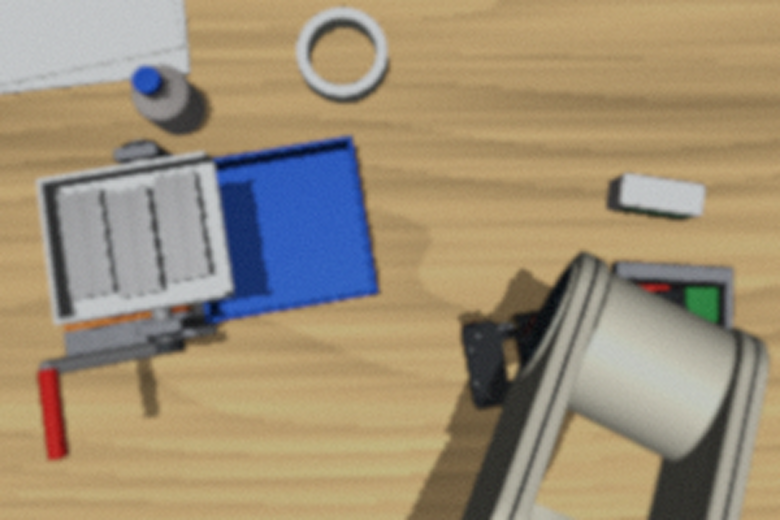

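The crop shows the bin square against the stand (far rim (352,140)–(378,293)), green key at (703,303) still down, and the lever at (53,412) unmoved. The bin centre is 109 mm from the axle and centred within 1 mm. Next is the lever.

Call:
tcp_steps --increments '[{"tz": -0.04},{"tz": -0.08},{"tx": 0.004,"ty": -0.43,"tz": -0.1},{"tx": 0.004,"ty": -0.43,"tz": -0.1},{"tx": 0.004,"ty": -0.43,"tz": -0.1},{"tx": 0.004,"ty": -0.43,"tz": -0.1},{"tx": 0.004,"ty": -0.43,"tz": -0.1},{"tx": 0.004,"ty": -0.43,"tz": -0.1},{"tx": 0.004,"ty": -0.43,"tz": -0.1},{"tx": 0.004,"ty": -0.43,"tz": -0.1},{"tx": 0.004,"ty": -0.43,"tz": -0.1},{"tx": 0.004,"ty": -0.43,"tz": -0.1},{"tx": 0.004,"ty": -0.43,"tz": -0.1},{"tx": 0.004,"ty": -0.43,"tz": -0.1},{"tx": 0.004,"ty": -0.43,"tz": -0.1},{"tx": 0.004,"ty": -0.43,"tz": -0.1}]'

```text
t: 9.5
tool_pos: [0.4044, 0.2003, 0.3283]
eef_rot: [[0.988, 0.156, -0.001], [0.156, -0.988, -0.001], [-0.001, 0.0, -1.0]]
contact_force: [0.8, -0.2, -0.1]
finger_gap: 0.403
finger_force: 0.0
```

Run:
```python
from plant import ctrl
import cv2
cv2.imwrite("pics/wrist3.png",ctrl.snapshot("wrist")[:,:,::-1])
```

```text
(no output)
```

View pics/wrist3.png

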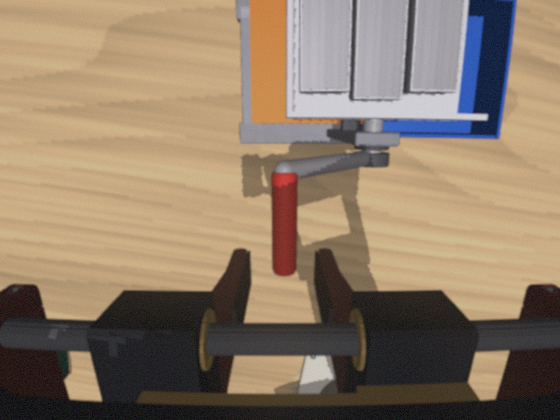

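The wrist view shows the round red bar (285,225) centred between the fingertips (246,252) and (320,252), so I can descend and straddle it.

Call:
tcp_steps --increments '[{"tx": 0.001,"ty": 0.001,"tz": 0.03},{"tx": 0.001,"ty": 0.001,"tz": 0.05},{"tx": 0.001,"ty": 0.001,"tz": 0.064},{"tx": 0.001,"ty": 0.001,"tz": 0.064},{"tx": 0.001,"ty": 0.001,"tz": 0.064}]'

```text
t: 9.97
tool_pos: [0.4058, 0.1985, 0.2644]
eef_rot: [[0.988, 0.153, -0.001], [0.153, -0.988, -0.001], [-0.002, 0.0, -1.0]]
contact_force: [-0.2, -1.0, -0.6]
finger_gap: 0.398
finger_force: 0.0
```

Call:
tcp_steps --increments '[{},{},{}]' --aperture 0.3

```text
t: 10.22
tool_pos: [0.4064, 0.1996, 0.2657]
eef_rot: [[0.988, 0.155, 0.002], [0.155, -0.988, 0.001], [0.002, -0.001, -1.0]]
contact_force: [0.0, 0.3, -0.4]
finger_gap: 0.303
finger_force: 0.0
```

Call:
tcp_steps --increments '[{"ty": 0.009,"tz": -0.004},{"ty": 0.014,"tz": -0.008},{"ty": 0.019,"tz": -0.012},{"ty": 0.024,"tz": -0.0145},{"ty": 0.034,"tz": -0.02},{"ty": 0.045,"tz": -0.025},{"ty": 0.056,"tz": -0.028},{"ty": 0.068,"tz": -0.031},{"ty": 0.08,"tz": -0.032},{"ty": 0.092,"tz": -0.032},{"ty": 0.092,"tz": -0.032}]'

```text
t: 11.13
tool_pos: [0.4206, 0.1074, 0.2978]
eef_rot: [[0.988, 0.154, 0.002], [0.154, -0.988, 0.0], [0.002, 0.0, -1.0]]
contact_force: [-0.1, 0.3, 0.5]
finger_gap: 0.303
finger_force: 0.0
```

Call:
tcp_steps --increments '[{"ty": 0.006},{"ty": 0.012,"tz": 0.001},{"ty": 0.018,"tz": 0.002},{"ty": 0.0235,"tz": 0.0035},{"ty": 0.029,"tz": 0.005},{"ty": 0.035,"tz": 0.007},{"ty": 0.041,"tz": 0.01},{"ty": 0.046,"tz": 0.012},{"ty": 0.052,"tz": 0.015},{"ty": 0.058,"tz": 0.018},{"ty": 0.064,"tz": 0.022},{"ty": 0.067,"tz": 0.024},{"ty": 0.067,"tz": 0.024},{"ty": 0.067,"tz": 0.024},{"ty": 0.067,"tz": 0.024},{"ty": 0.067,"tz": 0.024},{"ty": 0.067,"tz": 0.024},{"ty": 0.067,"tz": 0.024}]'

```text
t: 12.63
tool_pos: [0.4305, 0.0426, 0.2727]
eef_rot: [[0.988, 0.156, 0.0], [0.156, -0.988, -0.0], [0.0, 0.0, -1.0]]
contact_force: [0.1, 0.4, 0.2]
finger_gap: 0.299
finger_force: 0.0
```

Run:
```python
from plant import ctrl
import cv2
for n in("scene","top"): cv2.imwrite(f"pics/{n}4.png",ctrl.snapshot(n)[:,:,::-1])
a=cv2.imread("pics/scene4.png")[60:290,200:440];b=cv2.imread("pics/top4.png")[150:350,110:310]
cv2.imwrite("pics/c4.png",cv2.hconcat([cv2.resize(a,(400,400)),cv2.resize(b,(400,400))]))
```

```text
(no output)
```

View pics/c4.png

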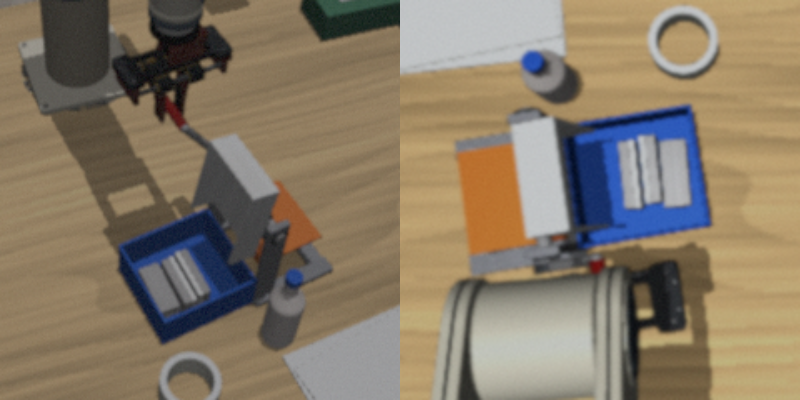

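Both views show all three tins in the bin, side view (170,285) and top view (655,172), with the pan tipped and empty. I'll swing it back along the same arc.

Call:
tcp_steps --increments '[{"ty": -0.008,"tz": -0.003},{"ty": -0.018,"tz": -0.008},{"ty": -0.029,"tz": -0.012},{"ty": -0.04,"tz": -0.017},{"ty": -0.0515,"tz": -0.0205},{"ty": -0.063,"tz": -0.023},{"ty": -0.075,"tz": -0.024},{"ty": -0.087,"tz": -0.024},{"ty": -0.099,"tz": -0.023},{"ty": -0.11,"tz": -0.02},{"ty": -0.122,"tz": -0.017},{"ty": -0.133,"tz": -0.012},{"ty": -0.144,"tz": -0.0065},{"ty": -0.15,"tz": -0.003},{"ty": -0.155,"tz": 0.001},{"ty": -0.16,"tz": 0.005},{"ty": -0.163,"tz": 0.008},{"ty": -0.163,"tz": 0.008},{"ty": -0.163,"tz": 0.008}]'

```text
t: 14.32
tool_pos: [0.4048, 0.2034, 0.264]
eef_rot: [[0.988, 0.155, -0.001], [0.155, -0.988, -0.0], [-0.001, 0.0, -1.0]]
contact_force: [1.4, -2.2, -2.1]
finger_gap: 0.301
finger_force: 1.2
```

Call:
tcp_steps --increments '[{"ty": 0.003},{"ty": 0.003,"tz": -0.02},{"ty": 0.003,"tz": -0.05},{"ty": 0.003,"tz": -0.08},{"ty": 0.1,"tz": -0.1},{"ty": 0.2,"tz": -0.1},{"ty": 0.3,"tz": -0.1},{"ty": 0.4,"tz": -0.1},{"ty": 0.4,"tz": -0.1},{"ty": 0.4,"tz": -0.1},{"ty": 0.4,"tz": -0.1},{"ty": 0.4,"tz": -0.1},{"ty": 0.4,"tz": -0.1},{"ty": 0.4,"tz": -0.1},{"ty": 0.4,"tz": -0.1},{"ty": 0.4,"tz": -0.1},{"ty": 0.4,"tz": -0.1}]'

```text
t: 15.73
tool_pos: [0.4669, -0.191, 0.3644]
eef_rot: [[0.988, 0.155, -0.0], [0.155, -0.988, 0.001], [-0.0, -0.001, -1.0]]
contact_force: [0.1, -0.0, -0.4]
finger_gap: 0.297
finger_force: 0.0
```

Run:
```python
from h import *
from plant import ctrl
I={}
for n in("scene","top"): I[n]=ctrl.snapshot(n);cv2.imwrite(f"pics/{n}5.png",I[n][:,:,::-1])
b=lambda n:[(np.round(cen(c),1).tolist(),cv2.contourArea(c)) for c in blobs(I[n],"red")+blobs(I[n],"green")]
print(b("scene"),b("top"))
k=I["scene"][90:290,120:440];t=I["top"][150:350,110:310]
cv2.imwrite("pics/c5.png",cv2.hconcat([cv2.resize(k,(480,300)),cv2.resize(t,(300,300))])[:,:,::-1])
```

```text
[([171.0, 228.0], 100.5), ([351.6, 107.5], 62.0), ([152.0, 233.1], 119.0)] [([139.7, 308.8], 181.0), ([441.2, 134.7], 121.0), ([390.4, 264.0], 96.5)]
```

View pics/c5.png

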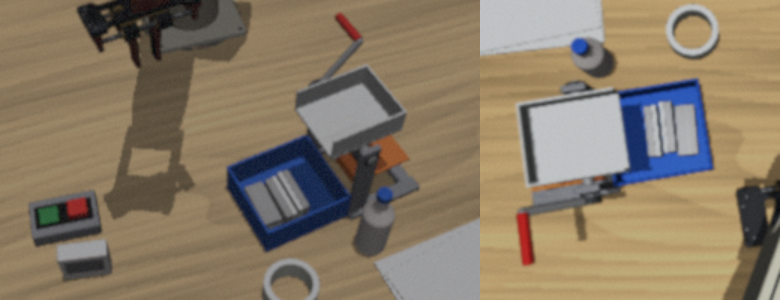

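The final picture shows the cradle level: the lever is at its starting pixels, (351.6,107.5) and (139.7,308.8). The three tins are in the bin against the stand, red is up and green down, the bystanders are in place, and the arm is clear.

```bash
python3 -c "
from plant import ctrl
print(ctrl.sign_off())"
```

```text
the job is handed in; nothing more can be done
None
```

I handed the job in at about 16 s of the 61 s allowed; the sign-off returned no verdict, but the last pictures show the green key down and the red one up, all three tins in the bin against the stand, the cradle level, and the bystanders where they stood.

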